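# Lock the office stamp away behind a slam latch

## Robot

A 6-joint arm with a two-finger parallel gripper is mounted at the origin on a cart in front of the work surface, level with it; the furniture and walls round the work are solid. World frame = base frame: x ahead of the robot, y to its left, z up, the work surface at z = 0. Lengths are in m, angles in rad, forces in N, time in s.
With the tool pointing down it reaches from about 0.3 to 0.875 m from the base axis. Payload 6.4 kg.
Tool frame: the origin (TCP) lies midway between the tips of the shut fingers; the grasp point (between the pads) lies 19 mm behind it (ctrl.pinch_z is the distance from the TCP to the grasp point, in m); z points along the fingers, y is the line along which they close (so a half turn about z gives the same grasp; the last joint's range is limited). The gripper opens to 85 mm and grips with 20 to 120 N. Pads are 22 mm wide; open, the fingers measure 114 mm over their backs; the gripper's body (76 mm by 85 mm) begins 54 mm behind the grasp point. The pads swing forward as they close: fully open they stand 13 mm farther back than shut.
Start: joints at [-1.54, 0.181, 1.607, -0, 1.354, -0.206], TCP at [0.135, -0.559, 0.231] pointing down, gripper open.
Joint ranges: [-2.99, 2.99], [-0.89, 2.07], [0.3, 2.58], [-1.14, 4.28], [0, 2.63], [-3.12, 3.12]. Speed limits (rad/s): [2.57, 2.57, 3.01, 3.14, 3.14, 3.14].

## Interface

Orientations are given as a unit quaternion [w, x, y, z].
In Python, from bench import ctrl gives the robot as it stands.
- The arm moves only by the tool apply_moves, never from a script. Its argument "moves" is a list of rows, each an object with "jaw": the opening, from 0 (shut) to 1 (fully open); "offset": the shift along the tool's x, y, z in mm, a list of three; "rot": the turn, a rotation vector about the tool's x, y, z in degrees, a list of three. In form: [{"jaw": jaw, "offset": [dx, dy, dz], "rot": [ax, ay, az]}, ...]. A call has exactly 5 rows; each row shifts and turns the commanded pose from where the row before left it, along the tool's axes as they then stand; what a row does not reach is not made up. A row lasts 1/8 s, in which the tool goes at most 62.5 mm and 10.7 degrees, less where a joint would pass 70% of its speed; a pose out of reach is approached as far as the arm can. A call is refused whole if a number of a shift passes 62.5 or a number of a turn 10.7, either way. A call with a gripper value outside its range is refused whole. The fingers move at their own pace and stop on an object; the grip force is fixed at half the most. Time passes only in rows, so rows that do not move let the fingers close, or fill a call up. It gives the time, the measured TCP pose, the force, the opening and the grip force at its end, in the units of the state.
- ctrl.get_obs(): the state, without advancing time (a new reading comes with each control period).
- ctrl.camera(name): name is "side" or "top" or "wrist"; returns (picture, depth): 384x512x3 uint8, red, green, blue; 384x512 float32, m along the optical axis (not along the pixel's ray), 0 where there is no reading.
- ctrl.camera_params(name): a dict with "K" (3x3 intrinsics, pixels), "cam_to_world" (4x4, takes a point from camera to world coordinates); the wrist camera has in their place "mount" (4x4, takes a point from camera to tool coordinates, whose origin is the TCP and whose axes are the flange's). Camera axes: x right, y down, z forward; pixel columns grow to the right and rows downward; lengths in m; the calibration is good to about 2 mm. A picture is of the moment at which its call begins: read the wrist's pose just before it. camera_params takes no time and is no camera call.
- ctrl.hand_in(): hands the job in; it is judged then, once.
Trained networks look in the newest picture that a camera, given by its name, has taken for a name from the list of things; names that differ only in an ending like _2 or _b are one class to them, and where a whole thing is asked for, a point or a joint stands for the part that bears it (a point fixed in the world has none). Each returns a list of dicts, best first, with "score" (0 to 1); they miss things now and then, are a little off and sometimes report something else, mostly with a low value. They report only what shows in the picture. A call takes as long as a camera call. They do not tell look-alikes from the thing itself.
- ctrl.outline_of(camera, target): "region" (384x512 bool, what is visible of it) and "position" ([column, row] in pixels, amid what is visible of it).
The state is a dict: "time_s": time; "q": joint angles; "dq": joint speeds; "joint_efforts": joint torques, N m; "eef_pos": TCP position; "eef_rot": TCP orientation; "wrist_force": force on the tool from outside, world axes, zero at the start; "torque": the same for the moment, N m; "opening": opening from 0.0 (shut) to 1.0 (fully open); "grasp_force": force on a finger pad.
Only numpy, scipy, OpenCV 4.12 (cv2) and the standard library are available. Lean on these libraries where they do the work, as an engineer would, in place of code of your own. Each camera call takes 0.05 s, during which the arm holds its last target. There are 200 camera calls.

## Task

Put the rubber stamp away in the grey security cabinet: stand it upright in the pulled-out tray in front of the ink pad, push the tray fully home, then swing the door shut and press it until the spring latch snaps in and keeps it shut by itself. Press gently and feel for the snap, since how far the door must go differs from one cabinet to the next; do not slam or force it, and do not knock the other things on the desk about.

Things in the scene. Friction and masses are not known exactly. Their poses are not given: they have to be found in the camera images.
- stamp_center (a point): Loose office stamp standing on its rubber: wooden base 22 (x) x 48 (y) x 18 high, above it a black turned knob on the same axis, 24 across, top at 65. This point is its centre, 32.5 above its underside; y lies along the base, z is up. Take the knob from above, about 50 above the underside.
- cabinet: Grey steel cabinet, fixed, open front: carcass 160 deep (x) x 220 wide (y), top at 100. Origin on the desk under its centre; front looks to its -x, +y is left seen from the robot. Roof and walls 4 thick, front edges at x = -80. A steel strike bracket inside the right wall (y -99, lip at x -87 to -96) is set anywhere over 9 in depth; its setting is not measured.
- tray (a joint): Pull-out tray on runners, m: 0 = fully home (end stop), grows as it comes out of the front (cabinet -x), to 0.115. About 1.5 N of friction. The door cannot shut while the tray is out.
- tray_spot (a point): Middle of the free front half of the tray, on its floor, 24 above the desk; axes as the cabinet's. Free area 66 (x) x 140 (y); behind it a blue ink pad 17 high, fixed. The tray's front panel is 150 wide, outer face 38.5 in front (-x) of this point, top 46 above it; side walls 20 high. Home, the panel's face is 5.5 in front of the carcass: push it with fingertips from above.
- door_hinge (a point): On the door's upright hinge axis at its left edge, 54 above the desk: 88 in front of and 112 left of the cabinet's centre. Axes turn with the door: it runs 225 along -y, its outer face lies at x = -4. The door reaches from 3 to 105 above the desk.
- door (a joint): Door angle, rad: 0 = the furthest it can ever shut, grows as it opens toward the robot; 1.57 = straight out of the front. Swings freely. Latched it rests between about 0.01 and 0.06, depending on the strike's setting (its 22 deep rim hides the gap); not latched, a white sprung pin beside the strike pushes it out past 0.075.
- door_edge (a point): On the outer face at the door's free edge, 54 above the desk, 225 from the hinge. Press 160 to 200 from the hinge: the sloped sprung tongue rides over the strike (rising to 7 to 12 N), the force drops as it snaps in, then climbs 5 to 8 N per mm on a rubber stop. Over 16 N would bend the door. A lock plate 19 across, 4 proud, is 36 from this edge at mid-height.
- stapler: Bystander: dark stapler, 145 long, loose.
- calculator: Bystander: calculator 118 x 68 x 13, loose.
- notebook: Bystander: blue notebook 148 x 109 x 14, loose.
- usb_stick: Bystander: memory stick 54 long, loose.
There are look-alikes about, which are no part of the job. Leave any green, pink or red look-alike of the part that bears stamp_center alone.

How it is judged:
On the way, in this order (a step that is already met when the one before it is completed fails the run):
1. the stamp stands upright in the front half of the tray, let go (x of stamp_center in the frame of tray_spot between -0.034 and 0.034 m and y of stamp_center in the frame of tray_spot between -0.07 and 0.07 m and z of stamp_center in the frame of tray_spot between 0.027 and 0.037 m and angle between stamp_center's own z axis and vertical below 0.15 rad and contact force between stamp and the fingers below 0.1 N), for 0.2 s.
2. the tray is fully home (value of joint tray below 0.004 m), for 0.2 s.
At the end, for the whole second after the job is handed in: The door stays latched by itself (angle under 0.067 rad), the tray is home within 5 mm, and the stamp stands upright (within 0.15 rad) on the floor of the tray's front half (value of joint door below 0.067 rad and value of joint tray below 0.005 m and x of stamp_center in the frame of tray_spot between -0.034 and 0.034 m and y of stamp_center in the frame of tray_spot between -0.07 and 0.07 m and z of stamp_center in the frame of tray_spot between 0.027 and 0.037 m and angle between stamp_center's own z axis and vertical below 0.15 rad); the robot touches nothing.
It fails at once if the door was pressed with more than 16 N while being shut (last 0.2 rad) (value of joint door below 0.2 rad and (contact force between door and the fingers above 16 N or contact force between door and the arm above 16 N)).
It fails at once if the door was slammed (faster than 1.5 rad/s over the last 0.2 rad) (value of joint door below 0.2 rad and velocity of joint door below -1.5 rad/s).
It fails at once if a bystander was knocked about (moved more than 30 mm) (distance of any of stapler, calculator, notebook, usb_stick from where it was at the start of the episode above 0.03 m).
It also fails if it takes over 72 s, if anything falls off the work surface, if the arm or the gripper's body presses on something with over 40 N, if the wrist force passes 120 N, or if a joint passes its speed limit or range.

## Working session

There is one attempt and no reset: what is moved stays moved. The work goes in short steps, Python scripts to look and compute and a tool call to move; the robot and the scene stay as the last step left them, time stands still between calls to the robot, and variables do not carry over. Pictures are saved under pics/ and viewed, at most 10 in all, crops included, and the job is handed in when it is done.

Besides the shell and the picture viewer there is one more tool, called after ">>>" as a command line: name --argument value ..., lists and objects as JSON in quotes. apply_moves: Moves the arm, as the interface text tells. Its arguments: {"type":"object","properties":{"moves":{"type":"array"}},"required":["moves"]}

```bash
mkdir -p pics; cat > h.py <<'E'
import numpy as np, cv2
from bench import ctrl
from scipy.spatial.transform import Rotation as R
def pts(cam,depth):
    p=ctrl.camera_params(cam);K=p['K']
    if cam=='wrist':
        o=ctrl.get_obs();q=np.array(o['eef_rot']);T=np.eye(4);T[:3,:3]=R.from_quat(q[[1,2,3,0]]).as_matrix();T[:3,3]=o['eef_pos'];M=T@np.array(p['mount'])
    else: M=np.array(p['cam_to_world'])
    K=np.array(K);v,u=np.mgrid[:384,:512]
    P=np.stack([(u-K[0,2])/K[0,0]*depth,(v-K[1,2])/K[1,1]*depth,depth],-1)
    W=P@M[:3,:3].T+M[:3,3]; W[depth<=0]=np.nan
    return W
def save(n,im): cv2.imwrite('pics/'+n,im[:,:,::-1])
E
python3 - <<'E'
from h import *
ims=[]
for c in ['top','side']:
    im,d=ctrl.camera(c);W=pts(c,d);np.save(c+'.npy',W);ims.append(im);save(c+'_raw.png',im)
    for t in ['stamp_center','cabinet','tray','door','stapler','calculator','notebook','usb_stick']:
        for r in ctrl.outline_of(c,t)[:4]:
            m=r['region'];print(c,t,round(r['score'],2),np.round(r['position']),m.sum(),np.round(np.nanmedian(W[m],0),3),np.round(np.nanpercentile(W[m],[2,98],axis=0),3).tolist(),im[m].mean(0).round())
cv2.imwrite('pics/a.png',cv2.resize(np.vstack(ims),(800,600*2))[:600,:,::-1]);cv2.imwrite('pics/b.png',cv2.resize(ims[1],(800,600))[:,:,::-1])
cv2.imwrite('pics/a.png',cv2.resize(ims[0],(800,600))[:,:,::-1])
print(ctrl.get_obs())
E
```

```text
top stamp_center 0.63 [274. 195.] 44 [ 0.51  -0.167  0.053] [[0.496, -0.18, 0.014], [0.531, -0.158, 0.068]] [ 64. 158.  80.]
top stamp_center 0.47 [293. 183.] 51 [ 0.558 -0.248  0.023] [[0.546, -0.269, 0.014], [0.573, -0.233, 0.068]] [87. 62. 48.]
top stamp_center 0.39 [320. 172.] 47 [ 0.602 -0.355  0.055] [[0.593, -0.372, 0.013], [0.614, -0.341, 0.066]] [198.  49.  46.]
top stamp_center 0.37 [308. 203.] 64 [ 0.489 -0.305  0.023] [[0.476, -0.332, 0.002], [0.504, -0.287, 0.065]] [216. 137. 159.]
top cabinet 0.91 [223. 171.] 3236 [0.599 0.058 0.098] [[0.415, -0.075, 0.002], [0.73, 0.228, 0.107]] [124. 135. 144.]
top cabinet 0.4 [128. 202.] 238 [0.468 0.478 0.038] [[0.435, 0.424, 0.002], [0.504, 0.544, 0.051]] [67. 71. 75.]
top tray 0.84 [220. 186.] 819 [0.536 0.067 0.026] [[0.48, -0.004, 0.004], [0.588, 0.14, 0.073]] [53. 59. 65.]
top tray 0.66 [127. 200.] 258 [0.464 0.485 0.037] [[0.434, 0.426, -0.001], [0.501, 0.544, 0.051]] [66. 70. 73.]
top door 0.79 [192. 201.] 523 [0.478 0.197 0.101] [[0.387, 0.146, -0.002], [0.572, 0.248, 0.109]] [142. 154. 163.]
top stapler 0.76 [128. 200.] 267
[... 1676 characters left out ...]
9, 'q': array([-1.54030868e+00,  1.80779084e-01,  1.60699415e+00,  7.27411831e-06,
        1.35382285e+00, -2.06301484e-01]), 'dq': array([ 5.12987794e-04,  6.27202318e-04,  1.25603612e-03,  3.10071260e-04,
       -7.30962733e-04, -5.88048887e-05]), 'joint_efforts': array([ 7.24366255e-04, -4.44829631e+01, -3.51681340e+01, -3.10203575e-05,
        7.10235872e-04,  1.23405908e-05]), 'eef_pos': array([ 0.13490379, -0.55896309,  0.23130306]), 'eef_rot': array([-1.39241589e-06,  9.92999639e-01,  1.18117387e-01,  3.68826835e-06]), 'wrist_force': array([0.75755377, 0.05981794, 0.43143808]), 'torque': array([-0.03346957,  0.04585141, -0.04238256]), 'grasp_force': 0.0, 'opening': 0.9948802975854241}
```

View pics/a.png

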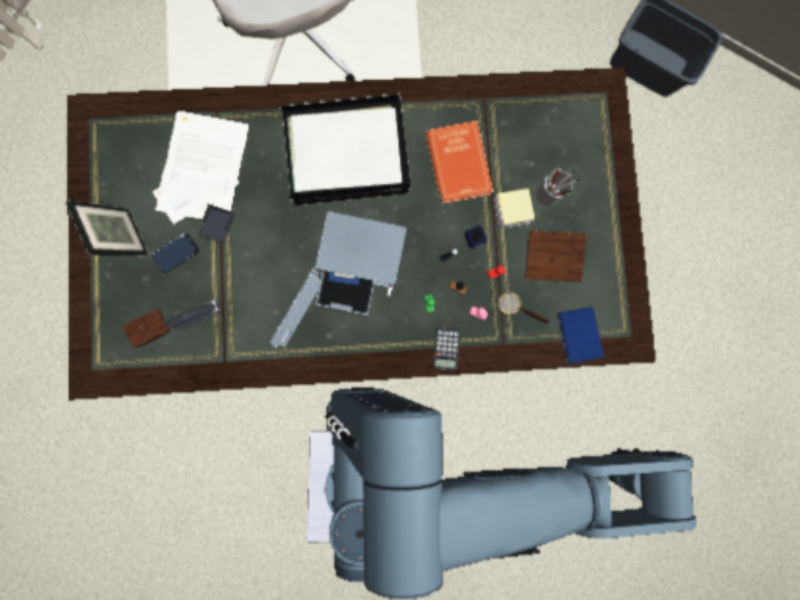

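View pics/b.png

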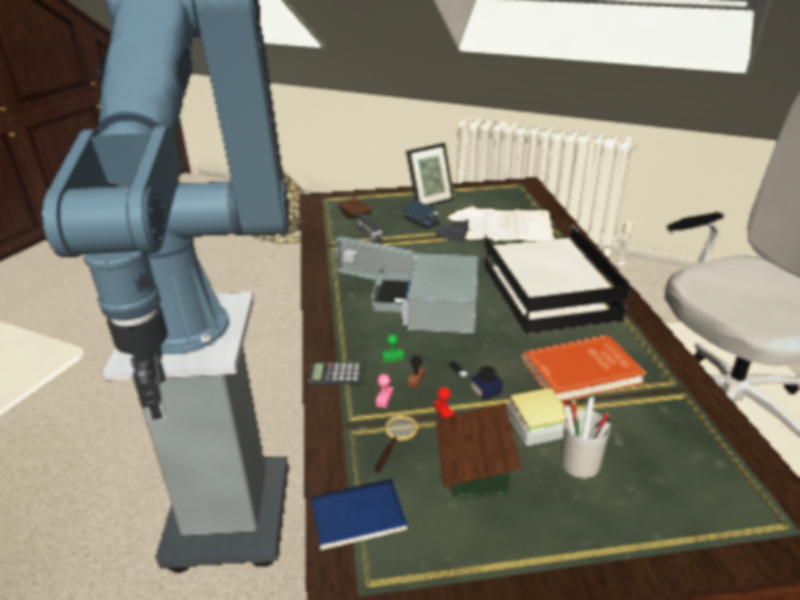

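Candidates for the stamp in the top picture (raw pixels) are green (274,195), red (320,172), pink (308,203), and the wooden base with black knob (293,183). I choose the last. The tray is pulled out and the door is open about 2 rad. Next I fit the cabinet geometry and make a close crop of the stamp.

```bash
python3 - <<'E'
from h import *
for c in ['top','side']:
    W=np.load(c+'.npy'); x,y,z=W[...,0],W[...,1],W[...,2]
    m=(z>.092)&(z<.112)&(x>.35)&(x<.8)&(y>-.15)&(y<.3)
    n,l,s,_=cv2.connectedComponentsWithStats(m.astype(np.uint8),connectivity=4)
    P=W[m]; 
    cab=P[(P[:,2]<.108)&(P[:,2]>.094)&(P[:,0]>.55)|False]
    r=cv2.minAreaRect((cab[:,:2]*1000).astype(np.float32)); print(c,'roof',r,np.median(cab[:,2]))
    d=P[P[:,0]<.54]; ln=cv2.fitLine((d[:,:2]*1000).astype(np.float32),cv2.DIST_HUBER,0,.01,.01).ravel();print('door line',ln,np.degrees(np.arctan2(ln[1],ln[0])),d.min(0),d.max(0))
    t=W[(z>.06)&(z<.08)&(x>.44)&(x<.6)&(y>-.06)&(y<.135)]; ln=cv2.fitLine((t[:,:2]*1000).astype(np.float32),cv2.DIST_HUBER,0,.01,.01).ravel();print('panel',ln,np.degrees(np.arctan2(ln[1],ln[0])),len(t),t.min(0),t.max(0))
    k=W[(z>.055)&(z<.072)&(x>.53)&(x<.585)&(y>-.29)&(y<-.21)];print('knob',len(k),k.mean(0)if len(k) else '')
    k=W[(z>.01)&(z<.072)&(x>.5)&(x<.62)&(y>-.3)&(y<-.2)];print('stamp',len(k),k.mean(0),k.min(0),k.max(0))
im=cv2.imread('pics/top_raw.png')[130:250,150:340];cv2.imwrite('pics/c.png',cv2.resize(im,None,fx=4,fy=4,interpolation=cv2.INTER_CUBIC))
E
```

```text
top roof ((675.3311157226562, 63.348121643066406), (249.72137451171875, 316.29827880859375), 0.22793331742286682) 0.09979705091061875
door line [  0.8741619   -0.48563462 461.72354    207.34007   ] -29.054058 [0.3827182  0.15312572 0.09690718] [0.53779082 0.25716508 0.11175688]
panel [1.6920154e-01 9.8558146e-01 4.9114798e+02 7.7621323e+01] 80.2586 70 [ 0.47531623 -0.05956625  0.06004923] [0.54524707 0.13203756 0.07751359]
knob 21 [ 0.55897939 -0.25043625  0.06224144]
stamp 63 [ 0.55720855 -0.25084178  0.03442551] [ 0.50192777 -0.29549045  0.0125902 ] [ 0.57746562 -0.22813191  0.06808328]
side roof ((675.35986328125, 58.42632293701172), (249.54579162597656, 319.968017578125), 0.202034592628479) 0.10168749761971602
door line [  0.8723444   -0.48889187 462.77945    203.69632   ] -29.267773 [0.38279716 0.15524255 0.09201764] [0.53859238 0.25842285 0.11145255]
panel [1.6165282e-01 9.8684770e-01 4.9003079e+02 7.2663284e+01] 80.69715 50 [ 0.474338   -0.05995008  0.06116256] [0.55136807 0.12351302 0.07625283]
knob 34 [ 0.55944487 -0.25681121  0.06194228]
stamp 123 [ 0.55763097 -0.25978778  0.03506685] [ 0.50127808 -0.29736756  0.01117685] [ 0.57610206 -0.22941818  0.06736743]
```

View pics/c.png

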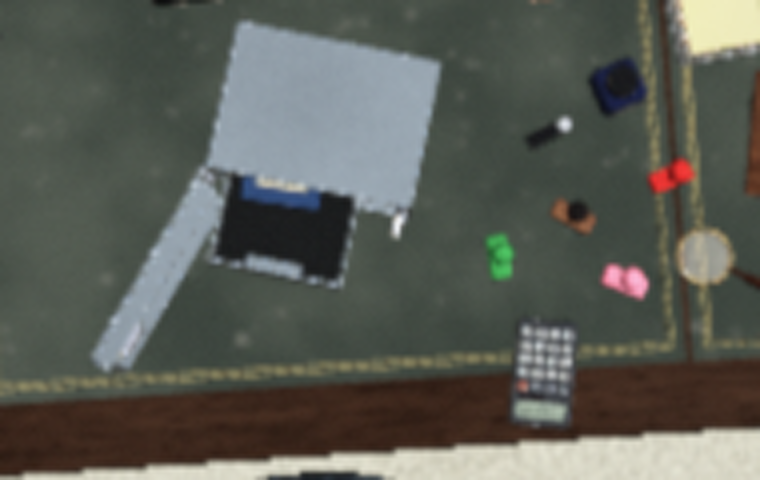

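The crop at (575,213) shows a brown wooden base with a black knob, so this is the real stamp. Tool x is roughly world x and tool y is roughly −y, so I move above it.

>>> apply_moves --moves '[{"jaw": 1, "offset": [48, -20, 0], "rot": [0, 0, 0]}, {"jaw": 1, "offset": [48, -20, 0], "rot": [0, 0, 0]}, {"jaw": 1, "offset": [48, -20, 0], "rot": [0, 0, 0]}, {"jaw": 1, "offset": [48, -20, 0], "rot": [0, 0, 0]}, {"jaw": 1, "offset": [48, -20, 0], "rot": [0, 0, 0]}]'

```text
time_s: 1.52
eef_pos: [0.346, -0.4044, 0.2315]
eef_rot: [0.0, 0.993, 0.118, 0.0]
wrist_force: [-0.2, -1.1, 0.7]
opening: 1.002
grasp_force: 0.0
```

>>> apply_moves --moves '[{"jaw": 0.8, "offset": [48, -20, 0], "rot": [0, 0, 0]}, {"jaw": 0.8, "offset": [48, -20, 0], "rot": [0, 0, 0]}, {"jaw": 0.8, "offset": [40, -20, 0], "rot": [0, 0, 0]}, {"jaw": 0.8, "offset": [20, -10, 0], "rot": [0, 0, 0]}, {"jaw": 0.8, "offset": [0, 0, 0], "rot": [0, 0, 0]}]'

```text
time_s: 2.15
eef_pos: [0.4809, -0.2996, 0.2312]
eef_rot: [-0.0, 0.993, 0.12, 0.0]
wrist_force: [0.8, 0.1, 0.1]
opening: 0.8
grasp_force: 0.0
```

```bash
python3 - <<'E'
from h import *
o=ctrl.get_obs();print(o['time_s'],o['eef_pos'],o['eef_rot'],o['opening'],np.array(ctrl.camera_params('wrist')['mount']).round(3).tolist())
im,d=ctrl.camera('wrist');W=pts('wrist',d)
Rm=R.from_quat(np.array(o['eef_rot'])[[1,2,3,0]]).as_matrix()
for r in ctrl.outline_of('wrist','stamp_center')[:4]:
    m=r['region'];P=W[m];k=P[(P[:,2]>.05)&(P[:,2]<.075)];b=P[(P[:,2]<.03)&(P[:,2]>.012)]
    print(r['score'],r['position'],m.sum(),im[m].mean(0),P.max(0),'knob',k.mean(0),k.min(0),k.max(0),'rect',cv2.minAreaRect((b[:,:2]*1000).astype(np.float32)) if len(b)>3 else '')
    print(Rm.T@(k.mean(0)-o['eef_pos'])*1000)
save('w.png',im)
# roof
W=np.load('top.npy');z=W[...,2];m=(z>.094)&(z<.107)&(W[...,0]>.57)&(W[...,0]<.78)&(W[...,1]>-.08)&(W[...,1]<.19)
m=cv2.morphologyEx(m.astype(np.uint8),cv2.MORPH_OPEN,np.ones((5,5)))>0
P=W[m];r=cv2.minAreaRect((P[:,:2]*1000).astype(np.float32));print(r,cv2.boxPoints(r).round(),P.mean(0))
E
```

```text
2.15 [ 0.48093888 -0.29961215  0.23124646] [-6.04718494e-05  9.92830143e-01  1.19533689e-01  1.87795509e-05] 0.8002305406273387 [[0.001, -0.962, -0.273, 0.07], [1.0, 0.001, 0.001, -0.001], [-0.001, -0.273, 0.962, -0.142], [0.0, 0.0, 0.0, 1.0]]
0.88 [228.0, 85.4] 1020 [100.42941176  82.59901961  66.32156863] [nan nan nan] knob [ 0.55965516 -0.25219426  0.06075271] [ 0.54747407 -0.26385722  0.05451831] [ 0.57200548 -0.23965365  0.06628871] rect ((559.9530029296875, -251.73544311523438), (48.02408981323242, 21.81094741821289), 62.11140823364258)
[ 87.71280646 -27.35956638 170.50145933]
0.81 [263.7, 162.7] 846 [237.8250591  171.6572104  189.54728132] [nan nan nan] knob [ 0.48973346 -0.30947485  0.06071648] [ 0.47746013 -0.32197015  0.05048898] [ 0.5003273  -0.29764891  0.06529446] rect ((488.3551940917969, -310.08404541015625), (47.84364700317383, 21.294654846191406), 69.30823516845703)
[  6.19349494  11.68798798 170.52895864]
0.76 [144.7, 108.1] 1320 [ 70.81666667 181.31969697  97.19469697] [nan nan nan] knob [ 0.51361771 -0.17178448  0.06022929] [ 0.50073971 -0.181728    0.05004662] [ 0.52520368 -0.15801376  0.06554147] rect ((512.9293212890625, -169.97996520996094), (48.04121780395508, 21.700342178344727), 8.145992279052734)
[  62.07644873 -116.39859195  171.03384233]
0.71 [338.1, 61.1] 1110 [203.12432432  52.82342342  47.04324324] [nan nan nan] knob [ 0.60516967 -0.35989097  0.06054978] [ 0.59410851 -0.3738248   0.05082452] [ 0.61805681 -0.34924154  0.0655823 ] rect ((606.1358642578125, -360.787353515625), (22.038333892822266, 47.048988342285156), 22.6611270904541)
[106.36448237  88.06257358 170.69200981]
((654.5014038085938, 25.801605224609375), (215.09849548339844, 158.9665069580078), 80.340576171875) [[558. -67.]
 [715. -94.]
 [751. 118.]
 [594. 145.]] [0.65786482 0.03116663 0.09983772]
```

View pics/w.png

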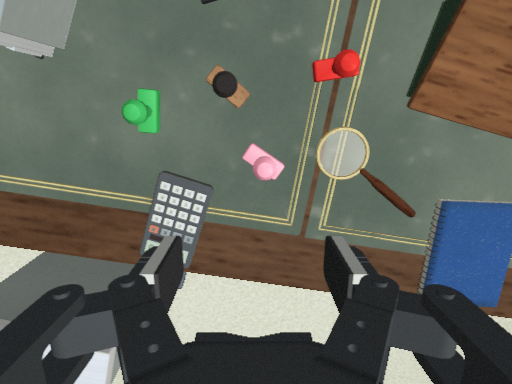

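The wrist picture shows the stamp at (225,85) with its knob at world (0.560,−0.252). I move over it and descend.

>>> apply_moves --moves '[{"jaw": 0.8, "offset": [44, -14, 40], "rot": [0, 0, 0]}, {"jaw": 0.8, "offset": [44, -13.5, 40], "rot": [0, 0, 0]}, {"jaw": 0.8, "offset": [0, 0, 30], "rot": [0, 0, 0]}, {"jaw": 0.8, "offset": [0, 0, 0], "rot": [0, 0, 0]}, {"jaw": 0.8, "offset": [0, 0, 0], "rot": [0, 0, 0]}]'

```text
time_s: 2.88
eef_pos: [0.5591, -0.2549, 0.1227]
eef_rot: [0.001, 0.993, 0.117, 0.001]
wrist_force: [0.0, -0.0, -0.7]
opening: 0.794
grasp_force: 0.0
```

```bash
python3 - <<'E'
from h import *
o=ctrl.get_obs();Rm=R.from_quat(np.array(o['eef_rot'])[[1,2,3,0]]).as_matrix()
print(o['eef_pos'],Rm.T@(np.array([.5598,-.252,.030])-o['eef_pos'])*1000)
E
```

```text
[ 0.55906084 -0.25494431  0.12272265] [ 1.31750561 -2.82245614 92.72002731]
```

>>> apply_moves --moves '[{"jaw": 0.8, "offset": [1, -3, 40], "rot": [0, 0, 0]}, {"jaw": 0.8, "offset": [0, 0, 40], "rot": [0, 0, 0]}, {"jaw": 0.8, "offset": [0, 0, 12], "rot": [0, 0, 0]}, {"jaw": 0.8, "offset": [0, 0, 0], "rot": [0, 0, 0]}, {"jaw": 0.2, "offset": [0, 0, 0], "rot": [0, 0, 0]}]'

```text
time_s: 3.5
eef_pos: [0.5607, -0.2515, 0.0317]
eef_rot: [0.001, 0.993, 0.118, 0.001]
wrist_force: [0.3, 0.3, 0.1]
opening: 0.604
grasp_force: 0.0
```

>>> apply_moves --moves '[{"jaw": 0, "offset": [0, 0, 0], "rot": [0, 0, 0]}, {"jaw": 0, "offset": [0, 0, 0], "rot": [0, 0, 0]}, {"jaw": 0, "offset": [0, 0, 0], "rot": [0, 0, 0]}, {"jaw": 0, "offset": [0, 0, 0], "rot": [0, 0, 0]}, {"jaw": 0, "offset": [0, 0, -10], "rot": [0, 0, 0]}]'

```text
time_s: 4.12
eef_pos: [0.5589, -0.2499, 0.0392]
eef_rot: [-0.0, 0.993, 0.118, -0.0]
wrist_force: [-0.5, -0.4, -0.3]
opening: 0.259
grasp_force: 58.6
```

Gripped (opening 0.26, 58 N). I lift and head toward the tray.

>>> apply_moves --moves '[{"jaw": 0, "offset": [0, 0, -40], "rot": [0, 0, 0]}, {"jaw": 0, "offset": [0, 0, -55], "rot": [0, 0, 0]}, {"jaw": 0, "offset": [-20, -40, -50], "rot": [0, 0, 5]}, {"jaw": 0, "offset": [-30, -50, -20], "rot": [0, 0, 8]}, {"jaw": 0, "offset": [-30, -50, 0], "rot": [0, 0, 10]}]'

```text
time_s: 4.75
eef_pos: [0.4648, -0.1233, 0.2034]
eef_rot: [0.001, 0.996, -0.085, 0.002]
wrist_force: [0.0, 0.2, -0.7]
opening: 0.258
grasp_force: 58.9
```

```bash
cat >> h.py <<'E'
a=np.radians(-9.66);C=np.array([.6545,.0258]);xc=np.array([np.cos(a),np.sin(a)]);yc=np.array([-np.sin(a),np.cos(a)])
def cab(P): return np.c_[(P[:,:2]-C)@xc,(P[:,:2]-C)@yc,P[:,2]]
def Rt(o): return R.from_quat(np.array(o['eef_rot'])[[1,2,3,0]]).as_matrix()
E
python3 - <<'E'
from h import *
o=ctrl.get_obs();print(o['eef_pos'],o['opening'],o['grasp_force'])
im,d=ctrl.camera('wrist');save('w2.png',im);W=pts('wrist',d)
def rep(W,n):
    Q=cab(W.reshape(-1,3));Q=Q[np.isfinite(Q[:,0])&(Q[:,0]>-.25)&(Q[:,0]<-.085)&(np.abs(Q[:,1]-.02)<.12)]
    p=Q[(Q[:,2]>.062)&(Q[:,2]<.076)&(Q[:,0]<-.13)]
    f=Q[(Q[:,2]>.019)&(Q[:,2]<.029)]
    for k,q in(('panel',p),('floor',f)):
        if len(q)>5:print(n,k,len(q),np.percentile(q,[3,50,97],axis=0).round(4).tolist())
for c in('top','side'):rep(np.load(c+'.npy'),c)
rep(W,'wrist')
E
```

```text
[ 0.46482388 -0.12333543  0.20344829] 0.2581243427193044 58.882987985853106
top panel 66 [[-0.1747, -0.0355, 0.0641], [-0.17, 0.0245, 0.0694], [-0.161, 0.0862, 0.0742]]
top floor 453 [[-0.1641, -0.045, 0.02], [-0.127, 0.0187, 0.0245], [-0.0904, 0.0896, 0.0286]]
side panel 72 [[-0.1744, -0.0459, 0.0638], [-0.1665, 0.0489, 0.0704], [-0.1314, 0.1382, 0.0752]]
side floor 263 [[-0.1703, -0.052, 0.0216], [-0.1381, 0.0325, 0.0261], [-0.1019, 0.1306, 0.0287]]
wrist panel 1252 [[-0.1804, -0.0402, 0.0639], [-0.175, 0.0219, 0.0676], [-0.1664, 0.0588, 0.069]]
wrist floor 9840 [[-0.1755, -0.0446, 0.0208], [-0.1365, 0.0199, 0.0224], [-0.092, 0.0879, 0.0251]]
```

View pics/w2.png

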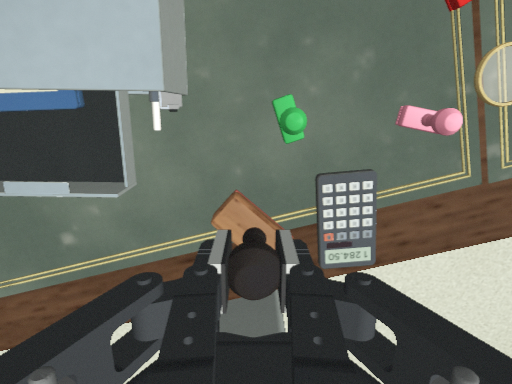

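The stamp is held upright and the tool is now aligned with the cabinet. Next I move over the tray, about 22 mm in x and −199 mm in tool y.

>>> apply_moves --moves '[{"jaw": 0, "offset": [6, -50, 0], "rot": [0, 0, 0]}, {"jaw": 0, "offset": [6, -50, 0], "rot": [0, 0, 0]}, {"jaw": 0, "offset": [5, -50, 20], "rot": [0, 0, 0]}, {"jaw": 0, "offset": [5, -49, 30], "rot": [0, 0, 0]}, {"jaw": 0, "offset": [0, 0, 20], "rot": [0, 0, 0]}]'

```text
time_s: 5.42
eef_pos: [0.5189, 0.0722, 0.1298]
eef_rot: [-0.0, 0.997, -0.08, -0.001]
wrist_force: [-0.4, -0.3, -0.7]
opening: 0.25
grasp_force: 59.1
```

>>> apply_moves --moves '[{"jaw": 0, "offset": [0, 0, 0], "rot": [0, 0, 0]}, {"jaw": 0, "offset": [0, 0, 0], "rot": [0, 0, 0]}, {"jaw": 0, "offset": [0, 0, 0], "rot": [0, 0, 0]}, {"jaw": 0, "offset": [0, 0, 0], "rot": [0, 0, 0]}, {"jaw": 0, "offset": [0, 0, 0], "rot": [0, 0, 0]}]'

```text
time_s: 6.05
eef_pos: [0.5194, 0.0686, 0.1313]
eef_rot: [0.0, 0.997, -0.082, 0.0]
wrist_force: [-0.8, 0.2, -0.7]
opening: 0.257
grasp_force: 59.2
```

```bash
python3 - <<'E'
from h import *
o=ctrl.get_obs();p=o['eef_pos'];print(p,cab(p[None]),o['eef_rot'])
im,d=ctrl.camera('wrist');W=pts('wrist',d)
im2=im.copy();Q=cab(W.reshape(-1,3)).reshape(384,512,3)
for n,(z0,z1) in dict(floor=(.018,.028),panel=(.062,.076),roof=(.095,.108),pad=(.036,.046)).items():
    m=(Q[...,2]>z0)&(Q[...,2]<z1)&(Q[...,0]>-.25)&(abs(Q[...,1])<.16)&(Q[...,0]<(.2 if n=='roof' else -.03)); q=Q[m]; print(n,m.sum(),np.percentile(q,[2,50,98],axis=0).round(4).tolist() if m.sum()>5 else '')
save('w3.png',im)
E
```

```text
[0.51943351 0.06863006 0.13134526] [[-0.1403383   0.01955845  0.13134526]] [ 1.17138376e-05  9.96592676e-01 -8.24796029e-02  3.92221928e-04]
floor 15242 [[-0.171, -0.0469, 0.0223], [-0.1271, 0.0186, 0.0244], [-0.0873, 0.1344, 0.0265]]
panel 1306 [[-0.1744, -0.1029, 0.0623], [-0.17, 0.064, 0.0686], [-0.0862, 0.1173, 0.0744]]
roof 58801 [[-0.1821, -0.1043, 0.0981], [-0.0528, 0.0149, 0.0997], [-0.0218, 0.1373, 0.1047]]
pad 4589 [[-0.172, -0.0965, 0.0365], [-0.0946, 0.0436, 0.0402], [-0.0831, 0.14, 0.045]]
```

View pics/w3.png

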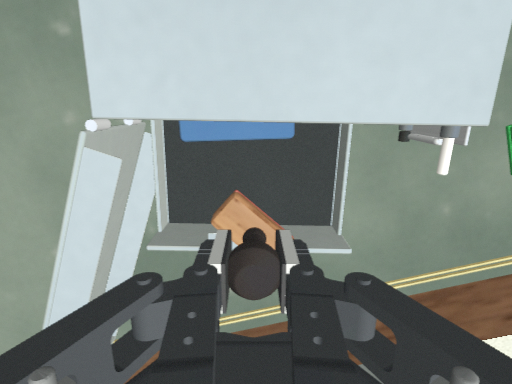

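The stamp hangs over the front half of the tray and everything is clear. I descend 76 mm and shift 4 mm in x.

>>> apply_moves --moves '[{"jaw": 0, "offset": [4, 0, 25], "rot": [0, 0, 0]}, {"jaw": 0, "offset": [0, 0, 25], "rot": [0, 0, 0]}, {"jaw": 0, "offset": [0, 0, 15], "rot": [0, 0, 0]}, {"jaw": 0, "offset": [0, 0, 8], "rot": [0, 0, 0]}, {"jaw": 0, "offset": [0, 0, 2], "rot": [0, 0, 0]}]'

```text
time_s: 6.72
eef_pos: [0.5232, 0.0683, 0.0558]
eef_rot: [-0.0, 0.997, -0.082, -0.0]
wrist_force: [-0.9, 0.1, -1.1]
opening: 0.252
grasp_force: 59.2
```

>>> apply_moves --moves '[{"jaw": 0, "offset": [0, 0, 1], "rot": [0, 0, 0]}, {"jaw": 0, "offset": [0, 0, 0.5], "rot": [0, 0, 0]}, {"jaw": 0, "offset": [0, 0, 0], "rot": [0, 0, 0]}, {"jaw": 0, "offset": [0, 0, 0], "rot": [0, 0, 0]}, {"jaw": 0, "offset": [0, 0, 0], "rot": [0, 0, 0]}]'

```text
time_s: 7.35
eef_pos: [0.5236, 0.0682, 0.0549]
eef_rot: [0.0, 0.997, -0.082, 0.001]
wrist_force: [-0.3, -0.8, 4.4]
opening: 0.254
grasp_force: 59.6
```

>>> apply_moves --moves '[{"jaw": 0.4, "offset": [0, 0, 0], "rot": [0, 0, 0]}, {"jaw": 0.5, "offset": [0, 0, 0], "rot": [0, 0, 0]}, {"jaw": 0.6, "offset": [0, 0, 0], "rot": [0, 0, 0]}, {"jaw": 0.6, "offset": [0, 0, 0], "rot": [0, 0, 0]}, {"jaw": 0.6, "offset": [0, 0, -10], "rot": [0, 0, 0]}]'

```text
time_s: 7.98
eef_pos: [0.5223, 0.0684, 0.064]
eef_rot: [-0.0, 0.997, -0.082, -0.001]
wrist_force: [0.6, -0.5, 0.4]
opening: 0.597
grasp_force: 0.0
```

>>> apply_moves --moves '[{"jaw": 0.6, "offset": [0, 0, -20], "rot": [0, 0, 0]}, {"jaw": 0.6, "offset": [0, 0, -40], "rot": [0, 0, 0]}, {"jaw": 0.6, "offset": [-20, 0, -40], "rot": [0, 0, 0]}, {"jaw": 0.0, "offset": [-50, 0, 0], "rot": [0, 0, 0]}, {"jaw": 0.0, "offset": [-30, 0, 0], "rot": [0, 0, 0]}]'

```text
time_s: 8.6
eef_pos: [0.4231, 0.085, 0.1653]
eef_rot: [-0.0, 0.997, -0.082, 0.001]
wrist_force: [-1.0, 0.7, 1.1]
opening: 0.18
grasp_force: 0.0
```

>>> apply_moves --moves '[{"jaw": 0, "offset": [0, 0, 0], "rot": [0, 0, 0]}, {"jaw": 0, "offset": [0, 0, 0], "rot": [0, 0, 0]}, {"jaw": 0, "offset": [0, 0, 0], "rot": [0, 0, 0]}, {"jaw": 0, "offset": [0, 0, 0], "rot": [0, 0, 0]}, {"jaw": 0, "offset": [0, 0, 0], "rot": [0, 0, 0]}]'

```text
time_s: 9.22
eef_pos: [0.4247, 0.0846, 0.1642]
eef_rot: [-0.0, 0.997, -0.082, -0.0]
wrist_force: [0.1, 0.1, 0.4]
opening: 0.001
grasp_force: 0.0
```

```bash
python3 - <<'E'
from h import *
o=ctrl.get_obs();p=o['eef_pos'];print(p,cab(p[None]),o['eef_rot'])
im,d=ctrl.camera('wrist');W=pts('wrist',d);Q=cab(W.reshape(-1,3)).reshape(384,512,3)
for r in ctrl.outline_of('wrist','stamp_center')[:3]:
    q=Q[r['region']];k=q[(q[:,2]>.08)&(q[:,2]<.095)];b=q[(q[:,2]>.035)&(q[:,2]<.046)];print(r['score'],r['position'],'knob',k.mean(0) if len(k) else'',np.nanmax(q[:,2]),'base',b.mean(0) if len(b) else '')
for n,(z0,z1,f) in dict(panel=(.062,.076,-.13),roof=(.095,.108,.2)).items():
    m=(Q[...,2]>z0)&(Q[...,2]<z1)&(Q[...,0]>-.19)&(Q[...,1]>-.13)&(Q[...,1]<.1)&(Q[...,0]<f);q=Q[m];print(n,m.sum(),np.percentile(q,[2,50,98],axis=0).round(4).tolist())
save('w4.png',im)
E
```

```text
[0.42467342 0.08458723 0.16417323] [[-0.2364324   0.0193885   0.16417323]] [-1.83140319e-06  9.96606158e-01 -8.23170101e-02 -2.73318043e-04]
0.97 [256.8, 58.5] knob [-0.13676182  0.02038053  0.08519828] 0.08981474904974898 base [-0.13902021  0.01913675  0.04142595]
0.94 [505.2, 33.7] knob  0.013209085696650413 base 
0.71 [93.7, 136.4] knob [-0.30361923  0.16704064  0.08639496] 0.10717591688757117 base [-0.18022063  0.14220562  0.04086452]
panel 2345 [[-0.1749, -0.0446, 0.067], [-0.1699, 0.0233, 0.0696], [-0.1604, 0.0917, 0.071]]
roof 66 [[-0.1172, 0.0969, 0.1027], [-0.112, 0.0989, 0.1043], [-0.1092, 0.0999, 0.1054]]
```

View pics/w4.png

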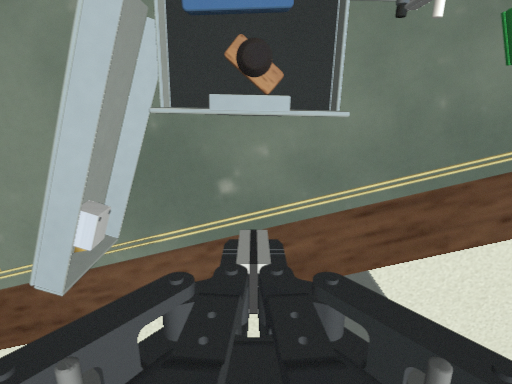

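The picture shows the stamp standing upright in the tray at (255,58). The panel's outer face is at cab x −0.174 and home is about −0.0855. I lower the closed fingers in front of the panel.

>>> apply_moves --moves '[{"jaw": 0, "offset": [0, -1, 50], "rot": [0, 0, 0]}, {"jaw": 0, "offset": [0, 0, 50], "rot": [0, 0, 0]}, {"jaw": 0, "offset": [0, 0, 14], "rot": [0, 0, 0]}, {"jaw": 0, "offset": [20, 0, 0], "rot": [0, 0, 0]}, {"jaw": 0, "offset": [12, 0, 0], "rot": [0, 0, 0]}]'

```text
time_s: 9.95
eef_pos: [0.4581, 0.0802, 0.0515]
eef_rot: [-0.0, 0.997, -0.082, 0.001]
wrist_force: [-0.7, -0.4, 0.7]
opening: -0.002
grasp_force: 0.0
```

>>> apply_moves --moves '[{"jaw": 0, "offset": [5, 0, 0], "rot": [0, 0, 0]}, {"jaw": 0, "offset": [5, 0, 0], "rot": [0, 0, 0]}, {"jaw": 0, "offset": [5, 0, 0], "rot": [0, 0, 0]}, {"jaw": 0, "offset": [5, 0, 0], "rot": [0, 0, 0]}, {"jaw": 0, "offset": [6, 0, 0], "rot": [0, 0, 0]}]'

```text
time_s: 10.58
eef_pos: [0.4815, 0.0762, 0.0502]
eef_rot: [0.0, 0.997, -0.082, -0.001]
wrist_force: [-2.6, -0.4, 0.9]
opening: 0.001
grasp_force: 1.0
```

>>> apply_moves --moves '[{"jaw": 0, "offset": [7, 0, 0], "rot": [0, 0, 0]}, {"jaw": 0, "offset": [8, 0, 0], "rot": [0, 0, 0]}, {"jaw": 0, "offset": [8, 0, 0], "rot": [0, 0, 0]}, {"jaw": 0, "offset": [8, 0, 0], "rot": [0, 0, 0]}, {"jaw": 0, "offset": [8, 0, 0], "rot": [0, 0, 0]}]'

```text
time_s: 11.2
eef_pos: [0.5208, 0.0697, 0.0503]
eef_rot: [0.0, 0.997, -0.082, -0.0]
wrist_force: [-2.0, -1.3, 0.5]
opening: 0.002
grasp_force: 1.0
```

>>> apply_moves --moves '[{"jaw": 0, "offset": [8, 0, 0], "rot": [0, 0, 0]}, {"jaw": 0, "offset": [8, 0, 0], "rot": [0, 0, 0]}, {"jaw": 0, "offset": [7, 0, 0], "rot": [0, 0, 0]}, {"jaw": 0, "offset": [6, 0, 0], "rot": [0, 0, 0]}, {"jaw": 0, "offset": [4, 0, 0], "rot": [0, 0, 0]}]'

```text
time_s: 11.82
eef_pos: [0.5533, 0.0643, 0.0504]
eef_rot: [-0.0, 0.997, -0.082, 0.0]
wrist_force: [-1.7, -0.8, 0.8]
opening: -0.001
grasp_force: 0.9
```

>>> apply_moves --moves '[{"jaw": 0, "offset": [2, 0, 0], "rot": [0, 0, 0]}, {"jaw": 0, "offset": [2, 0, 0], "rot": [0, 0, 0]}, {"jaw": 0, "offset": [1, 0, 0], "rot": [0, 0, 0]}, {"jaw": 0, "offset": [1, 0, 0], "rot": [0, 0, 0]}, {"jaw": 0, "offset": [1, 0, 0], "rot": [0, 0, 0]}]'

```text
time_s: 12.45
eef_pos: [0.5598, 0.0632, 0.0504]
eef_rot: [-0.0, 0.997, -0.082, 0.0]
wrist_force: [-2.7, -1.5, 0.3]
opening: 0.001
grasp_force: 0.8
```

>>> apply_moves --moves '[{"jaw": 0, "offset": [1, 0, 0], "rot": [0, 0, 0]}, {"jaw": 0, "offset": [1, 0, 0], "rot": [0, 0, 0]}, {"jaw": 0, "offset": [1, 0, 0], "rot": [0, 0, 0]}, {"jaw": 0, "offset": [1, 0, 0], "rot": [0, 0, 0]}, {"jaw": 0, "offset": [0, 0, 0], "rot": [0, 0, 0]}]'

```text
time_s: 13.08
eef_pos: [0.5625, 0.0628, 0.0502]
eef_rot: [-0.0, 0.997, -0.082, -0.001]
wrist_force: [-7.9, -1.2, 4.9]
opening: -0.001
grasp_force: 3.3
```

Force has risen to 8 N, which looks like the end stop. I hold, back off, rise and look.

>>> apply_moves --moves '[{"jaw": 0, "offset": [0.5, 0, 0], "rot": [0, 0, 0]}, {"jaw": 0, "offset": [0, 0, 0], "rot": [0, 0, 0]}, {"jaw": 0, "offset": [-4, 0, 0], "rot": [0, 0, 0]}, {"jaw": 0, "offset": [-30, 0, 0], "rot": [0, 0, 0]}, {"jaw": 0, "offset": [-50, 0, 0], "rot": [0, 0, 0]}]'

```text
time_s: 13.7
eef_pos: [0.4827, 0.0761, 0.051]
eef_rot: [-0.0, 0.997, -0.083, 0.002]
wrist_force: [0.0, 0.6, 0.6]
opening: 0.005
grasp_force: 0.0
```

>>> apply_moves --moves '[{"jaw": 0, "offset": [-40, 0, -50], "rot": [0, 0, 0]}, {"jaw": 0, "offset": [-10, 0, -60], "rot": [0, 0, 0]}, {"jaw": 0, "offset": [0, 0, -40], "rot": [0, 0, 0]}, {"jaw": 0, "offset": [0, 0, 0], "rot": [0, 0, 0]}, {"jaw": 0, "offset": [0, 0, 0], "rot": [0, 0, 0]}]'

```text
time_s: 14.32
eef_pos: [0.4329, 0.0844, 0.1987]
eef_rot: [-0.0, 0.997, -0.082, 0.0]
wrist_force: [-0.1, -0.1, -0.1]
opening: 0.004
grasp_force: 0.0
```

```bash
python3 - <<'E'
from h import *
o=ctrl.get_obs();p=o['eef_pos'];print(p,cab(p[None]),o['eef_rot'],o['q'])
im,d=ctrl.camera('wrist');W=pts('wrist',d);Q=cab(W.reshape(-1,3)).reshape(384,512,3)
for n,(z0,z1,x0,x1,y0,y1) in dict(panel=(.064,.074,-.13,-.06,-.06,.1),roof=(.094,.106,-.082,.1,-.13,.13)).items():
    m=(Q[...,2]>z0)&(Q[...,2]<z1)&(Q[...,0]>x0)&(Q[...,0]<x1)&(Q[...,1]>y0)&(Q[...,1]<y1);q=Q[m];print(n,m.sum(),np.percentile(q,[1,3,50,97,99],axis=0).round(4).tolist() if len(q) else '')
q=Q[(Q[...,2]>.097)&(Q[...,2]<.112)&(Q[...,0]<-.09)&(Q[...,1]>.09)];l=cv2.fitLine((q[:,:2]*1000).astype(np.float32),cv2.DIST_HUBER,0,.01,.01).ravel();print('door',l,len(q),q.min(0),q.max(0),cv2.minAreaRect((q[:,:2]*1000).astype(np.float32)),cv2.boxPoints(cv2.minAreaRect((q[:,:2]*1000).astype(np.float32))).round(1).tolist())
save('w5.png',im)
E
```

```text
[0.43289359 0.08435943 0.19870049] [[-0.22829056  0.02054329  0.19870049]] [-8.75967665e-05  9.96613774e-01 -8.22250335e-02  1.48716262e-04] [-7.80495372e-02 -9.65258825e-02  1.96353662e+00  1.81858438e-04
  1.27428374e+00  1.65732962e+00]
panel 1473 [[-0.0873, -0.0504, 0.0642], [-0.087, -0.047, 0.0645], [-0.0847, 0.0209, 0.0683], [-0.0816, 0.0917, 0.0698], [-0.0813, 0.0949, 0.0702]]
roof 0 
door [   0.9467973    -0.32183054 -187.91531     136.47795   ] 9434 [-0.30718484  0.09396253  0.09743655] [-0.09021469  0.18760743  0.10592907] ((-198.65911865234375, 140.56533813476562), (26.773452758789062, 222.73550415039062), 71.08509063720703) [[-308.3999938964844, 164.0], [-97.5999984741211, 91.80000305175781], [-89.0, 117.0999984741211], [-299.70001220703125, 189.3000030517578]]
```

View pics/w5.png

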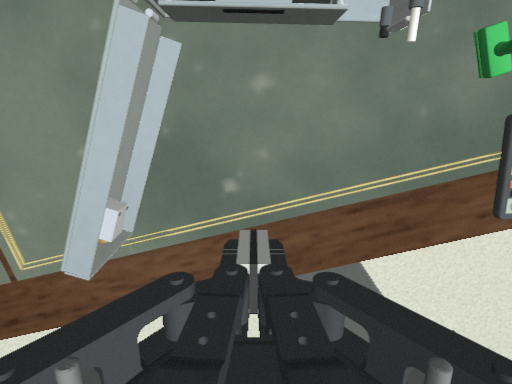

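The tray panel is flush (face about −0.087) and the door sits at about 1.90 rad. Now I go over the door to its outer (+y) side and down beside it, at radius ~175 and above the lock plate.

>>> apply_moves --moves '[{"jaw": 0, "offset": [-3, -45, 0], "rot": [0, 0, 0]}, {"jaw": 0, "offset": [-3, -50, 0], "rot": [0, 0, 0]}, {"jaw": 0, "offset": [-3, -50, 0], "rot": [0, 0, 0]}, {"jaw": 0, "offset": [-3, -45, 0], "rot": [0, 0, 0]}, {"jaw": 0, "offset": [0, 0, 0], "rot": [0, 0, 0]}]'

```text
time_s: 15.0
eef_pos: [0.4511, 0.2759, 0.1969]
eef_rot: [0.0, 0.997, -0.08, -0.002]
wrist_force: [-1.1, -0.8, -0.8]
opening: -0.002
grasp_force: 0.0
```

>>> apply_moves --moves '[{"jaw": 0, "offset": [0, 0, 0], "rot": [0, 0, 0]}, {"jaw": 0, "offset": [0, 0, 40], "rot": [0, 0, 0]}, {"jaw": 0, "offset": [0, 0, 50], "rot": [0, 0, 0]}, {"jaw": 0, "offset": [0, 0, 34], "rot": [0, 0, 0]}, {"jaw": 0, "offset": [0, 0, 0], "rot": [0, 0, 0]}]'

```text
time_s: 15.62
eef_pos: [0.4497, 0.2715, 0.0722]
eef_rot: [0.002, 0.997, -0.083, -0.003]
wrist_force: [0.5, 0.5, 0.3]
opening: 0.002
grasp_force: 0.0
```

```bash
python3 - <<'E'
from h import *
o=ctrl.get_obs();p=cab(o['eef_pos'][None])[0]*1000;print(p,o['wrist_force'])
H=np.array([-88,112.]);prev=p[:2]
for t in list(np.arange(1.9,0.05,-.1)):
    u=np.array([-np.sin(t),-np.cos(t)]);n=np.array([-np.cos(t),np.sin(t)])
    q=H+175*u+(4+11*abs(np.cos(t))+13*abs(np.sin(t)))*n
    d=q-prev;print(round(t,2),q.round(1),'tool d',d[0].round(1),-d[1].round(1));prev=q
E
```

```text
[-243.1322804   207.85189551   72.15060677] [0.52830949 0.53726324 0.28190009]
1.9 [-247.2  187.4] tool d -4.1 20.5
1.8 [-254.1  170.4] tool d -6.9 16.9
1.7 [-259.2  152.7] tool d -5.1 17.7
1.6 [-262.4  134.4] tool d -3.2 18.3
1.5 [-263.8  117.3] tool d -1.4 17.1
1.4 [-263.6  100.7] tool d 0.2 16.7
1.3 [-261.8   83.9] tool d 1.8 16.7
1.2 [-258.4   67.3] tool d 3.4 16.6
1.1 [-253.3   51. ] tool d 5.1 16.4
1.0 [-246.5   35. ] tool d 6.8 15.9
0.9 [-238.1   19.7] tool d 8.4 15.3
0.8 [-228.2    5.1] tool d 10.0 14.6
0.7 [-216.6   -8.5] tool d 11.5 13.6
0.6 [-203.7  -20.9] tool d 13.0 12.4
0.5 [-189.4  -32. ] tool d 14.3 11.1
0.4 [-173.8  -41.7] tool d 15.5 9.7
0.3 [-157.2  -49.8] tool d 16.6 8.0
0.2 [-139.8  -56.1] tool d 17.5 6.3
0.1 [-121.6  -60.5] tool d 18.2 4.4
```

>>> apply_moves --moves '[{"jaw": 0, "offset": [-4, 12, 0], "rot": [0, 0, 0]}, {"jaw": 0, "offset": [-3, 12, 0], "rot": [0, 0, 0]}, {"jaw": 0, "offset": [-4, 11, 0], "rot": [0, 0, 0]}, {"jaw": 0, "offset": [-3, 11, 0], "rot": [0, 0, 0]}, {"jaw": 0, "offset": [-3, 11, 0], "rot": [0, 0, 0]}]'

```text
time_s: 16.25
eef_pos: [0.426, 0.2195, 0.0755]
eef_rot: [-0.0, 0.997, -0.082, 0.0]
wrist_force: [0.2, -0.2, 0.8]
opening: 0.001
grasp_force: 0.1
```

>>> apply_moves --moves '[{"jaw": 0, "offset": [-2, 11, 0], "rot": [0, 0, 0]}, {"jaw": 0, "offset": [-1, 11, 0], "rot": [0, 0, 0]}, {"jaw": 0, "offset": [-1, 11, 0], "rot": [0, 0, 0]}, {"jaw": 0, "offset": [0, 11, 0], "rot": [0, 0, 0]}, {"jaw": 0, "offset": [1, 11, 0], "rot": [0, 0, 0]}]'

```text
time_s: 16.88
eef_pos: [0.4141, 0.1658, 0.0752]
eef_rot: [-0.0, 0.997, -0.082, -0.0]
wrist_force: [-0.6, 0.6, 1.5]
opening: -0.002
grasp_force: 0.1
```

>>> apply_moves --moves '[{"jaw": 0, "offset": [1, 11, 0], "rot": [0, 0, 0]}, {"jaw": 0, "offset": [2, 11, 0], "rot": [0, 0, 0]}, {"jaw": 0, "offset": [2, 11, 0], "rot": [0, 0, 0]}, {"jaw": 0, "offset": [3, 11, 0], "rot": [0, 0, 0]}, {"jaw": 0, "offset": [4, 11, 0], "rot": [0, 0, 0]}]'

```text
time_s: 17.5
eef_pos: [0.4171, 0.1095, 0.0752]
eef_rot: [-0.0, 0.997, -0.082, 0.0]
wrist_force: [-0.1, 0.6, 0.2]
opening: -0.002
grasp_force: 0.1
```

```bash
cat > w.py <<'E'
from h import *
def look(pr=1):
    o=ctrl.get_obs();p=cab(o['eef_pos'][None])[0]*1000;print(o['time_s'],p.round(1),o['wrist_force'].round(1))
    for c in ('top','side'):
        im,d=ctrl.camera(c);Q=cab(pts(c,d).reshape(-1,3));q=Q[(Q[:,2]>.1035)&(Q[:,2]<.115)&(Q[:,0]<-.075)&(Q[:,0]>-.35)&(np.abs(Q[:,1])<.3)]
        q=q[np.hypot(q[:,0]+.088,q[:,1]-.112)<.235]
        if len(q)>8:
            l=cv2.fitLine((q[:,:2]*1000).astype(np.float32),cv2.DIST_HUBER,0,.01,.01).ravel();v=l[:2];m=q[:,:2].mean(0)-[-.088,.112];v=v*np.sign(v@m);print(c,len(q),'angle line',np.arctan2(-v[0],-v[1]).round(3),'centroid',np.arctan2(-m[0],-m[1]).round(3))
look()
E
python3 w.py
```

```text
17.5 [-248.    42.7   75.2] [-0.1  0.6  0.2]
top 121 angle line 1.039 centroid 0.836
side 189 angle line 1.062 centroid 0.899
```

The door follows at about 1.04 rad, so I continue the arc.

>>> apply_moves --moves '[{"jaw": 0, "offset": [4, 8, 0], "rot": [0, 0, 0]}, {"jaw": 0, "offset": [4, 8, 0], "rot": [0, 0, 0]}, {"jaw": 0, "offset": [4, 8, 0], "rot": [0, 0, 0]}, {"jaw": 0, "offset": [5, 7, 0], "rot": [0, 0, 0]}, {"jaw": 0, "offset": [5, 7, 0], "rot": [0, 0, 0]}]'

```text
time_s: 18.23
eef_pos: [0.4328, 0.0686, 0.0752]
eef_rot: [-0.0, 0.997, -0.082, 0.0]
wrist_force: [-0.0, -0.1, 0.3]
opening: 0.002
grasp_force: 0.1
```

>>> apply_moves --moves '[{"jaw": 0, "offset": [6, 7, 0], "rot": [0, 0, 0]}, {"jaw": 0, "offset": [6, 7, 0], "rot": [0, 0, 0]}, {"jaw": 0, "offset": [6, 6, 0], "rot": [0, 0, 0]}, {"jaw": 0, "offset": [7, 6, 0], "rot": [0, 0, 0]}, {"jaw": 0, "offset": [7, 6, 0], "rot": [0, 0, 0]}]'

```text
time_s: 18.85
eef_pos: [0.4593, 0.0319, 0.0752]
eef_rot: [-0.0, 0.997, -0.082, 0.0]
wrist_force: [-1.3, 0.1, 0.5]
opening: -0.003
grasp_force: 0.1
```

>>> apply_moves --moves '[{"jaw": 0, "offset": [6, 5, 0], "rot": [0, 0, 0]}, {"jaw": 0, "offset": [6, 5, 0], "rot": [0, 0, 0]}, {"jaw": 0, "offset": [6, 4, 0], "rot": [0, 0, 0]}, {"jaw": 0, "offset": [6, 4, 0], "rot": [0, 0, 0]}, {"jaw": 0, "offset": [6, 4, 0], "rot": [0, 0, 0]}]'

```text
time_s: 19.48
eef_pos: [0.4851, 0.0055, 0.0752]
eef_rot: [-0.0, 0.997, -0.082, -0.0]
wrist_force: [-0.6, 0.5, 0.2]
opening: -0.001
grasp_force: 0.1
```

```bash
python3 w.py
```

```text
19.475 [-163.5  -48.5   75.2] [-0.6  0.5  0.2]
top 52 angle line -0.061 centroid 0.016
side 195 angle line 0.363 centroid 0.253
```

>>> apply_moves --moves '[{"jaw": 0, "offset": [5, 3, 0], "rot": [0, 0, 0]}, {"jaw": 0, "offset": [5, 2.5, 0], "rot": [0, 0, 0]}, {"jaw": 0, "offset": [5, 2.5, 0], "rot": [0, 0, 0]}, {"jaw": 0, "offset": [4, 2, 0], "rot": [0, 0, 0]}, {"jaw": 0, "offset": [4, 2, 0], "rot": [0, 0, 0]}]'

```text
time_s: 20.2
eef_pos: [0.5058, -0.01, 0.0752]
eef_rot: [-0.0, 0.997, -0.082, -0.0]
wrist_force: [-0.9, -0.7, 0.6]
opening: 0.0
grasp_force: 0.1
```

>>> apply_moves --moves '[{"jaw": 0, "offset": [3, 1, 0], "rot": [0, 0, 0]}, {"jaw": 0, "offset": [3, 1, 0], "rot": [0, 0, 0]}, {"jaw": 0, "offset": [2, 1, 0], "rot": [0, 0, 0]}, {"jaw": 0, "offset": [2, 0.5, 0], "rot": [0, 0, 0]}, {"jaw": 0, "offset": [1, 0.5, 0], "rot": [0, 0, 0]}]'

```text
time_s: 20.82
eef_pos: [0.5158, -0.0157, 0.0752]
eef_rot: [-0.0, 0.997, -0.082, -0.0]
wrist_force: [-0.2, 1.4, -0.1]
opening: 0.001
grasp_force: 0.1
```

```bash
python3 w.py
```

```text
20.825 [-129.8  -64.1   75.2] [-0.2  1.4 -0.1]
top 58 angle line 0.029 centroid -0.048
side 184 angle line 0.148 centroid 0.075
```

>>> apply_moves --moves '[{"jaw": 0, "offset": [2, 0.4, 0], "rot": [0, 0, 0]}, {"jaw": 0, "offset": [2, 0.4, 0], "rot": [0, 0, 0]}, {"jaw": 0, "offset": [2, 0.4, 0], "rot": [0, 0, 0]}, {"jaw": 0, "offset": [2, 0.4, 0], "rot": [0, 0, 0]}, {"jaw": 0, "offset": [2, 0.4, 0], "rot": [0, 0, 0]}]'

```text
time_s: 21.55
eef_pos: [0.5246, -0.0188, 0.075]
eef_rot: [-0.0, 0.997, -0.082, -0.001]
wrist_force: [-5.3, 2.5, 3.2]
opening: 0.001
grasp_force: 2.7
```

>>> apply_moves --moves '[{"jaw": 0, "offset": [1, 0, 0], "rot": [0, 0, 0]}, {"jaw": 0, "offset": [1, 0, 0], "rot": [0, 0, 0]}, {"jaw": 0, "offset": [1, 0, 0], "rot": [0, 0, 0]}, {"jaw": 0, "offset": [0, 0, 0], "rot": [0, 0, 0]}, {"jaw": 0, "offset": [0, 0, 0], "rot": [0, 0, 0]}]'

```text
time_s: 22.18
eef_pos: [0.5274, -0.0196, 0.075]
eef_rot: [-0.0, 0.997, -0.082, -0.001]
wrist_force: [-4.2, 1.5, 3.9]
opening: -0.002
grasp_force: 2.7
```

>>> apply_moves --moves '[{"jaw": 0, "offset": [0.5, 0, 0], "rot": [0, 0, 0]}, {"jaw": 0, "offset": [0.5, 0, 0], "rot": [0, 0, 0]}, {"jaw": 0, "offset": [0.5, 0, 0], "rot": [0, 0, 0]}, {"jaw": 0, "offset": [0, 0, 0], "rot": [0, 0, 0]}, {"jaw": 0, "offset": [0, 0, 0], "rot": [0, 0, 0]}]'

```text
time_s: 22.8
eef_pos: [0.5286, -0.0199, 0.075]
eef_rot: [0.0, 0.997, -0.082, -0.001]
wrist_force: [-6.7, 0.1, 5.4]
opening: -0.004
grasp_force: 3.2
```

>>> apply_moves --moves '[{"jaw": 0, "offset": [0.5, 0, 0], "rot": [0, 0, 0]}, {"jaw": 0, "offset": [0.5, 0, 0], "rot": [0, 0, 0]}, {"jaw": 0, "offset": [0, 0, 0], "rot": [0, 0, 0]}, {"jaw": 0, "offset": [0, 0, 0], "rot": [0, 0, 0]}, {"jaw": 0, "offset": [0, 0, 0], "rot": [0, 0, 0]}]'

```text
time_s: 23.42
eef_pos: [0.5295, -0.0201, 0.075]
eef_rot: [0.0, 0.997, -0.082, -0.001]
wrist_force: [-6.5, 0.6, 5.7]
opening: -0.002
grasp_force: 3.4
```

>>> apply_moves --moves '[{"jaw": 0, "offset": [0.5, 0, -0.5], "rot": [0, 0, 0]}, {"jaw": 0, "offset": [0.5, 0, -0.5], "rot": [0, 0, 0]}, {"jaw": 0, "offset": [0, 0, 0], "rot": [0, 0, 0]}, {"jaw": 0, "offset": [0, 0, 0], "rot": [0, 0, 0]}, {"jaw": 0, "offset": [0, 0, 0], "rot": [0, 0, 0]}]'

```text
time_s: 24.05
eef_pos: [0.5296, -0.0201, 0.0751]
eef_rot: [-0.0, 0.997, -0.082, -0.002]
wrist_force: [-7.2, 1.5, 0.5]
opening: -0.003
grasp_force: 3.5
```

>>> apply_moves --moves '[{"jaw": 0, "offset": [0.5, 0, 0], "rot": [0, 0, 0]}, {"jaw": 0, "offset": [0.5, 0, 0], "rot": [0, 0, 0]}, {"jaw": 0, "offset": [0, 0, 0], "rot": [0, 0, 0]}, {"jaw": 0, "offset": [0, 0, 0], "rot": [0, 0, 0]}, {"jaw": 0, "offset": [0, 0, 0], "rot": [0, 0, 0]}]'

```text
time_s: 24.68
eef_pos: [0.5306, -0.0204, 0.0752]
eef_rot: [0.0, 0.997, -0.082, -0.002]
wrist_force: [-7.1, -0.3, 1.1]
opening: 0.0
grasp_force: 3.3
```

>>> apply_moves --moves '[{"jaw": 0, "offset": [0.5, 0, 0], "rot": [0, 0, 0]}, {"jaw": 0, "offset": [0.5, 0, 0], "rot": [0, 0, 0]}, {"jaw": 0, "offset": [0, 0, 0], "rot": [0, 0, 0]}, {"jaw": 0, "offset": [0, 0, 0], "rot": [0, 0, 0]}, {"jaw": 0, "offset": [0, 0, 0], "rot": [0, 0, 0]}]'

```text
time_s: 25.3
eef_pos: [0.5334, -0.0205, 0.0759]
eef_rot: [-0.0, 0.997, -0.082, -0.0]
wrist_force: [-2.2, -0.4, -2.7]
opening: 0.001
grasp_force: 1.5
```

>>> apply_moves --moves '[{"jaw": 0, "offset": [0.5, 0, 0], "rot": [0, 0, 0]}, {"jaw": 0, "offset": [0.5, 0, 0], "rot": [0, 0, 0]}, {"jaw": 0, "offset": [0, 0, 0], "rot": [0, 0, 0]}, {"jaw": 0, "offset": [0, 0, 0], "rot": [0, 0, 0]}, {"jaw": 0, "offset": [0, 0, 0], "rot": [0, 0, 0]}]'

```text
time_s: 25.92
eef_pos: [0.5335, -0.0206, 0.0759]
eef_rot: [-0.0, 0.997, -0.082, -0.001]
wrist_force: [-6.9, 0.2, 0.4]
opening: -0.001
grasp_force: 3.4
```

The force dropped from 7 to 2 N with a 2.8 mm jump, then climbed on the stop. That is the snap. I back off and check that it holds.

>>> apply_moves --moves '[{"jaw": 0, "offset": [-2, 0, 0], "rot": [0, 0, 0]}, {"jaw": 0, "offset": [-4, 0, 0], "rot": [0, 0, 0]}, {"jaw": 0, "offset": [-20, 0, 0], "rot": [0, 0, 0]}, {"jaw": 0, "offset": [-40, 0, 0], "rot": [0, 0, 0]}, {"jaw": 0, "offset": [-40, 0, -30], "rot": [0, 0, 0]}]'

```text
time_s: 26.55
eef_pos: [0.4282, -0.003, 0.1053]
eef_rot: [-0.0, 0.997, -0.082, -0.001]
wrist_force: [-0.7, 0.1, 1.0]
opening: -0.001
grasp_force: 0.0
```

>>> apply_moves --moves '[{"jaw": 0, "offset": [0, 0, -60], "rot": [0, 0, 0]}, {"jaw": 0, "offset": [0, 0, -40], "rot": [0, 0, 0]}, {"jaw": 0, "offset": [0, 0, 0], "rot": [0, 0, 0]}, {"jaw": 0, "offset": [0, 0, 0], "rot": [0, 0, 0]}, {"jaw": 0, "offset": [0, 0, 0], "rot": [0, 0, 0]}]'

```text
time_s: 27.18
eef_pos: [0.4293, -0.0032, 0.2048]
eef_rot: [-0.0, 0.997, -0.082, -0.001]
wrist_force: [0.7, -0.1, 0.1]
opening: -0.002
grasp_force: 0.0
```

```bash
python3 - <<'E'
from h import *
im,d=ctrl.camera('wrist');save('w6.png',im);Q=cab(pts('wrist',d).reshape(-1,3))
q=Q[(Q[:,2]>.1)&(Q[:,2]<.11)&(Q[:,0]<-.078)&(Q[:,0]>-.15)&(Q[:,1]>-.12)&(Q[:,1]<.12)]
for y in np.arange(-.11,.12,.02):
    s=q[abs(q[:,1]-y)<.01]
    if len(s)>10: print(y.round(2),len(s),np.percentile(s[:,0],[2,50]).round(4))
E
```

```text
-0.11 728 [-0.1019 -0.0896]
-0.09 1070 [-0.1011 -0.0898]
-0.07 1035 [-0.1001 -0.0891]
-0.05 963 [-0.0991 -0.0887]
-0.03 928 [-0.0982 -0.0884]
-0.01 879 [-0.0971 -0.0878]
0.01 832 [-0.096  -0.0873]
0.03 765 [-0.095  -0.0869]
0.05 726 [-0.094  -0.0864]
0.07 683 [-0.093  -0.0858]
0.09 623 [-0.0919 -0.0854]
0.11 209 [-0.091  -0.0875]
```

View pics/w6.png

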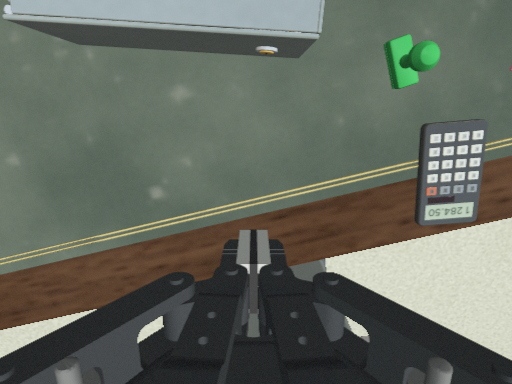

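The picture shows the door shut by itself with the robot clear. The measured slope is about 0.05 rad and matches the felt snap. I hand in.

```bash
python3 -c "
from bench import ctrl
print(ctrl.hand_in())"
```

```text
the job is handed in; nothing more can be done
None
```

The stamp stands upright in the tray, the tray is pushed home, and the door is latched at about 0.05 rad and stays shut by itself; the job is handed in, but no verdict came back.

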